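# Put a thin template plate away in its sliding-cover case

### The job

Put the thin aluminium template away: slide it along the carving board until about a third of its length sticks out over the board's open edge, pinch it by the part that sticks out and lift it off, and lay it flat on the floor of the case, whose cover has to be slid open for that. Then slide the cover fully shut. Do not let the template fall on the bench, and leave the pot, the figure, the mallet and the gouge where they are.

Things in the scene. Friction and masses are not known exactly. Their poses are not given: they have to be found in the camera images.
- plate_center (a point): Centre (half-way up) of the aluminium template: a thin loose plate 130 mm long (x), 54 mm wide (y), 3 mm thick (z), 50 to 90 g. Its -x end is square with parallel sides, its +x end is a half circle of 27 mm radius; red marks and a dark dot on top. It starts lying wholly on the carving board, its -x end turned roughly to the board's open edge.
- plate_end (a point): Middle of the template's square -x end, half-way up, 65 mm from its centre.
- board_edge (a point): Middle of the open edge of the fixed dark-wood carving board, at the height of its top. The board is 220 mm long (x), 200 mm wide (y), its top 70 mm above the bench; +x points from the open edge in over the board. A pale border 10 mm wide and 10 mm high runs along its other three sides; the open edge faces roughly to the robot and nothing stands below it.
- case_floor (a point): Centre of the case's compartment floor, 15 mm above the bench. The case is pale wood, fixed, 185 mm by 150 mm outside round the compartment; inside 165 mm (x) by 130 mm (y), wall tops 45 mm above the bench, walls 10 mm thick. +x points away from the robot, to the case's roofed far half (another 180 mm long, 45 mm high), over which the cover slides.
- cover (a joint): How far the case's green cover is open, in m: 0 shut, 0.165 fully open; it slides along the case's +x and stays where it is left (about 1.5 N of friction). It starts shut or up to 30 mm open. The cover is 185 by 148 mm, its top 54 mm above the bench; shut, it covers the compartment.
- cover_bar (a point): Centre of the dark wooden bar standing on the cover: 16 mm thick (x, the sliding direction), 80 mm long (y), 30 mm high (its top 84 mm, its centre 69 mm above the bench). With the cover shut it stands 55 mm nearer the robot (-x of the case) than the compartment's centre; it moves with the cover.
- pot_center (a point): Centre of an amber jar with a red cap, 60 mm across, 85 mm high, standing; leave alone.
- figure_center (a point): Centre of a small turned pale-wood figure, 56 mm across, 100 mm high, standing; leave alone.
- mallet_center (a point): A lying wooden mallet, about 230 mm long, head 60 x 110 x 60 mm; leave alone.
- gouge_center (a point): A lying carving gouge, 220 mm long with dark handle, 26 mm high; leave alone.
- table: The bench; its top is at height 0.
- plate: The same template; its origin is the centre of its underside. Smooth metal on waxed wood: fingertips pressed on its top with about 10 N drag it along; tips 20 mm apart also turn it. While it lies flat on the board its sides are too thin for a sound grip; where it overhangs, fingers can reach down past both its long sides and hold it level.
There are look-alikes about, which are no part of the job. Of the things shaped like the plate, the metal one is meant.

How it is judged:
By the outcome, as a careful person would: the job done as asked, in the order asked, and still so for the second after the job is handed in, with the robot touching nothing.
It also fails if it takes over 66 s, if anything falls off the work surface, if the arm or the gripper's body presses on something with over 40 N, if the wrist force passes 120 N, or if a joint passes its speed limit or range.

### The arm

A 7-joint arm with a two-finger parallel gripper is mounted at the origin on the work surface. World frame = base frame: x ahead of the robot, y to its left, z up, the work surface at z = 0. Lengths are in m, angles in rad, forces in N, time in s.
With the tool pointing down it reaches from about 0.35 to 0.9 m from the base axis. Payload 19.9 kg.
Tool frame: the origin (TCP) lies at the very end of the fingers, on their centre line; the grasp point (between the pads) lies r.pinch_z behind it (r.pinch_z is the distance from the TCP to the grasp point, in m); z points along the fingers, y is the line along which they close (so a half turn about z gives the same grasp; the last joint's range is limited). The gripper opens to 85 mm and grips with 20 to 120 N. Pads are 22 mm wide; open, the fingers measure 114 mm over their backs; the gripper's body (76 mm by 85 mm) begins 54 mm behind the grasp point. The pads swing forward as they close: fully open they stand 13 mm farther back than shut.
Start: joints at [1.266, 0.417, -0.01, 1.614, 0.005, 1.111, -0.053], TCP at [0.162, -0.604, 0.231] pointing down, gripper open.
Joint ranges: [-2.81, 2.81], [-0.39, 2.02], [-1.27, 1.25], [0.06, 2.57], [-1.19, 4.33], [0.19, 2], [-2.82, 2.82]. Speed limits (rad/s): [1.89, 1.89, 2.39, 2.39, 3.01, 3.01, 3.01].

### API

Orientations are given as [roll, pitch, yaw] about the fixed x, y, z axes, in that order (R = Rz(yaw) Ry(pitch) Rx(roll)).
In Python, from cell import r, cams gives the robot as it stands. The module is installed in compiled form; this text tells all that it offers.
- The arm moves only by the tool jog_arm, never from a script. Its argument "series" is a list of rows, each an object of numbers: "wx", "wy", "wz": the turn, a rotation vector about the world's x, y, z scaled (see below); "dx", "dy", "dz": the shift along the world's x, y, z scaled (see below); "claw": the closure, from -1 (fully open) to 1 (shut). A call has 1 to 10 rows; each row is the pose to reach, as a shift and turn from the pose commanded when the call began; what a row does not reach only later rows make up. The controller multiplies each number of a shift by 150 mm and each number of a turn by 45 degrees. A row lasts 1/10 s, in which the tool goes at most 50 mm and 8.59 degrees, less where a joint would pass 70% of its speed; a pose out of reach is approached as far as the arm can. A call with a number of a shift or a turn outside -1 to 1 is refused whole. A call with a gripper value outside its range is refused whole. The fingers move at their own pace and stop on an object; the grip force is fixed at half the most. Time passes only in rows, so rows that repeat a pose let the fingers close. It gives the time, the measured TCP pose, the force, the opening and the grip force at its end, in the units of the state.
- r.sense(): the state, without advancing time (a new reading comes with each control period).
- cams.capture(name): name is "scene" or "top"; returns a dict with "image" (420x560x3 uint8, red, green, blue), "mtx" (3x3 intrinsics, pixels), "R" (3x3) and "t" (3): a world point X has camera coordinates R X + t. Camera axes: x right, y down, z forward; pixel columns grow to the right and rows downward; lengths in m; the calibration is good to about 2 mm. A picture is of the moment at which its call begins. There is no depth.
- r.job_done(): hands the job in; it is judged then, once.
Trained networks look in a picture, given as the dict that the camera call returned (one of the last four; its "shot" number tells which), for a name from the list of things; names that differ only in an ending like _2 or _b are one class to them, and where a whole thing is asked for, a point or a joint stands for the part that bears it (a point fixed in the world has none). Each returns a list of dicts, best first, with "p" (0 to 1); they miss things now and then, are a little off and sometimes report something else, mostly with a low value. They report only what shows in the picture. A call takes as long as a camera call. They do not tell look-alikes from the thing itself.
- cams.trace(name, picture): "mask" (420x560 bool, what is visible of it).
- cams.spot_point(name, picture): "point" ([x, y, z] in m, in world coordinates, good to about 4 mm: a listed point, or the origin of a listed thing).
The state is a dict: "time": time; "joints": joint angles; "qd": joint speeds; "effort": joint torques, N m; "ee_pos": TCP position; "eef_rot": TCP orientation; "contact_force": force on the tool from outside, world axes, zero at the start; "moment": the same for the moment, N m; "gripper_width": finger opening in m; "grasp_force": force on a finger pad.
Only numpy, scipy, OpenCV 4.12 (cv2) and the standard library are available. Lean on these libraries where they do the work, as an engineer would, in place of code of your own. Each camera call takes 0.05 s, during which the arm holds its last target. There are 200 camera calls.

## Working session

There is one attempt and no reset: what is moved stays moved. The work goes in short steps, Python scripts to look and compute and a tool call to move; the robot and the scene stay as the last step left them, time stands still between calls to the robot, and variables do not carry over. Pictures are saved under pics/ and viewed, at most 10 in all, crops included, and the job is handed in when it is done.

Besides the shell and the picture viewer there is one more tool, called after "Call:" by a JSON object that holds its "name" and its "arguments", one argument or row to a line. jog_arm: Moves the arm, as the interface text tells. Its arguments: {"type":"object","properties":{"series":{"type":"array","items":{"type":"object","properties":{"wx":{"type":"number"},"wy":{"type":"number"},"wz":{"type":"number"},"dx":{"type":"number"},"dy":{"type":"number"},"dz":{"type":"number"},"claw":{"type":"number"}}}}},"required":["series"]}

```bash
mkdir -p pics
cat > h.py <<'E'
from cell import r,cams
import cv2,numpy as np
def cap(n,f=None):
    c=cams.capture(n)
    if f: cv2.imwrite('pics/'+f,c['image'][:,:,::-1])
    return c
def px2w(c,u,v,z):
    d=c['R'].T@np.linalg.inv(c['mtx'])@np.array([u,v,1.]); o=-c['R'].T@c['t']
    return o+d*(z-o[2])/d[2]
def w2px(c,X):
    p=c['mtx']@(c['R']@np.asarray(X)+c['t']); return p[:2]/p[2]
def st():
    s=r.sense(); print({k:np.round(s[k],3).tolist() for k in('time','ee_pos','eef_rot','joints','contact_force','gripper_width','grasp_force')})
E
python3 - <<'E'
from h import *
st(); print(r.pinch_z)
for n in('top','scene'):
    c=cap(n,n+'0.png')
    print(n,-c['R'].T@c['t'])
    for k in('plate_center','plate_end','board_edge','case_floor','cover_bar','pot_center','figure_center','mallet_center','gouge_center'):
        for d in cams.spot_point(k,c)[:3]: print(k,round(d['p'],2),np.round(d['point'],3),w2px(c,d['point']).round())
E
```

```text
{'time': 0.0, 'ee_pos': [0.162, -0.603, 0.231], 'eef_rot': [-3.14, 0.0, 0.263], 'joints': [1.267, 0.418, -0.01, 1.614, 0.005, 1.111, -0.053], 'contact_force': [0.941, 0.106, -0.311], 'gripper_width': 0.085, 'grasp_force': 0.0}
0.0187
top [ 0.42890911 -0.02532162  1.12672523]
plate_center 0.93 [0.58  0.186 0.072] [194. 190.]
plate_center 0.93 [0.819 0.188 0.001] [199. 112.]
plate_center 0.86 [0.245 0.453 0.002] [101. 313.]
plate_end 0.9 [ 0.269  0.515 -0.   ] [ 79. 304.]
plate_end 0.84 [0.739 0.48  0.003] [ 98. 139.]
plate_end 0.83 [0.316 0.204 0.003] [190. 287.]
board_edge 0.82 [0.468 0.223 0.072] [179. 231.]
cover_bar 0.88 [ 0.553 -0.191  0.07 ] [333. 200.]
pot_center 0.64 [ 0.677 -0.015  0.04 ] [268. 157.]
figure_center 0.8 [0.397 0.004 0.053] [261. 258.]
mallet_center 0.69 [0.557 0.518 0.031] [ 77. 200.]
scene [ 1.46457988 -0.00213888  1.18827672]
plate_center 0.9 [0.822 0.185 0.002] [351. 318.]
plate_center 0.9 [0.73  0.416 0.003] [434. 285.]
plate_center 0.82 [ 0.25   0.452 -0.001] [414. 160.]
plate_end 0.91 [0.315 0.205 0.001] [340. 175.]
plate_end 0.79 [0.27  0.513 0.004] [434. 163.]
plate_end 0.73 [ 0.737  0.488 -0.   ] [461. 287.]
board_edge 0.73 [0.474 0.224 0.073] [355. 197.]
board_edge 0.29 [ 0.561 -0.49   0.016] [107. 237.]
case_floor 0.85 [ 0.58  -0.188  0.016] [212. 241.]
cover_bar 0.82 [ 0.549 -0.182  0.069] [212. 221.]
cover_bar 0.36 [0.555 0.514 0.028] [457. 227.]
pot_center 0.9 [ 0.677 -0.016  0.044] [272. 262.]
figure_center 0.75 [0.395 0.007 0.053] [279. 183.]
mallet_center 0.66 [0.554 0.515 0.028] [458. 227.]
gouge_center 0.69 [ 0.555 -0.49   0.012] [107. 236.]
```

View pics/top0.png

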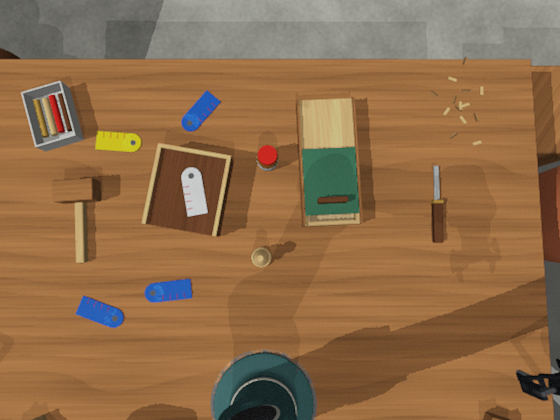

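View pics/scene0.png

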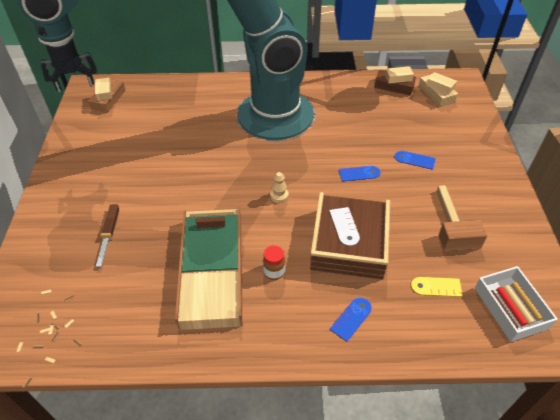

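Top view: the grey metal template lies on the board from about (199,216) (square end) to (190,168). The open edge runs (142,222)–(217,236). The case is at (330,160), with its bar at (333,200). Next I'll measure the yaws.

```bash
cat >> h.py <<'E'
def rect(c,mask,z):
    v,u=np.nonzero(mask); P=np.array([px2w(c,a,b,z)[:2] for a,b in zip(u,v)],dtype=np.float32)
    return P,cv2.minAreaRect(P*1000),cv2.boxPoints(cv2.minAreaRect(P*1000))
def plate(c,z=0.0715,near=None):
    """metal plate by trace+grey colour -> centre, yaw(+x to round end)"""
    best=None
    for d in cams.trace('plate',c):
        m=d['mask']; px=c['image'][m].astype(int)
        sat=(px.max(1)-px.min(1)).mean()
        if best is None or sat<best[0]: best=(sat,m,d['p'])
    P,R,B=rect(c,best[1],z)
    return best[0],best[2],best[1].sum(),R,B
E
python3 - <<'E'
from h import *
for n in('top','scene'):
    c=cap(n); a=plate(c,0.073); print(n,a[:4],a[4].round().tolist())
    for nm,z in(('board_edge',.08),('cover_bar',.054),('case_floor',.05)):
        for d in cams.trace(nm,c)[:1]:
            P,R,B=rect(c,d['mask'],z); print(nm,round(d['p'],2),R,B.round().tolist())
            e=d['mask'].astype(np.uint8); 
            cs=max(cv2.findContours(e,0,2)[0],key=cv2.contourArea)
            ap=cv2.approxPolyDP(cs,4,True)[:,0]; print([(p.tolist(),np.round(px2w(c,*p,z)[:2],3).tolist()) for p in ap])
    im=c['image'][120:250,130:370] if n=='top' else c['image'][170:340,160:400]
    cv2.imwrite(f'pics/crop_{n}.png',cv2.resize(im[:,:,::-1],None,fx=3.3,fy=3.3,interpolation=2))
    for d in cams.trace('cover',c)[:2]:
        P,R,B=rect(c,d['mask'],.054); print('cover',round(d['p'],2),R,B.round().tolist())
E
```

```text
top (np.float64(3.0910112359550563), 0.74, np.int64(890), ((576.7672119140625, 187.4027557373047), (128.69271850585938, 53.84041976928711), 10.425582885742188)) [[509.0, 202.0], [518.0, 149.0], [645.0, 173.0], [635.0, 226.0]]
board_edge 0.57 ((579.7681274414062, 200.05194091796875), (210.94781494140625, 221.46432495117188), 79.89056396484375) [[452.0, 116.0], [670.0, 77.0], [707.0, 284.0], [489.0, 323.0]]
[([158, 144], [0.704, 0.282]), ([141, 222], [0.493, 0.322]), ([218, 236], [0.456, 0.118]), ([230, 156], [0.671, 0.088])]
cover_bar 0.78 ((607.0134887695312, -183.92604064941406), (185.2100067138672, 148.2850799560547), 2.6029751300811768) [[511.0, -114.0], [518.0, -262.0], [703.0, -254.0], [696.0, -106.0]]
[([352, 147], [0.702, -0.248]), ([301, 151], [0.691, -0.106]), ([306, 215], [0.513, -0.118]), ([358, 212], [0.521, -0.26])]
case_floor 0.66 ((662.116455078125, -180.45767211914062), (353.02166748046875, 166.5081787109375), 2.5475451946258545) [[482.0, -105.0], [489.0, -271.0], [842.0, -256.0], [835.0, -89.0]]
[([352, 99], [0.841, -0.251]), ([296, 103], [0.829, -0.093]), ([304, 226
[... 899 characters left out ...]
517.0, -267.0], [709.0, -258.0], [702.0, -105.0]]
[([235, 214], [0.513, -0.121]), ([185, 217], [0.522, -0.264]), ([183, 271], [0.706, -0.25]), ([237, 267], [0.696, -0.109])]
case_floor 0.83 ((678.0228881835938, -182.57098388671875), (383.22308349609375, 166.2209930419922), 2.271909236907959) [[483.0, -107.0], [490.0, -273.0], [873.0, -258.0], [866.0, -92.0]]
[([238, 207], [0.484, -0.114]), ([183, 211], [0.495, -0.273]), ([174, 316], [0.836, -0.259]), ([180, 329], [0.871, -0.241]), ([241, 324], [0.861, -0.093])]
cover 0.79 ((610.1053466796875, -184.60821533203125), (194.18511962890625, 151.05368041992188), 2.158804416656494) [[510.0, -113.0], [516.0, -264.0], [710.0, -256.0], [704.0, -105.0]]
```

View pics/crop_top.png

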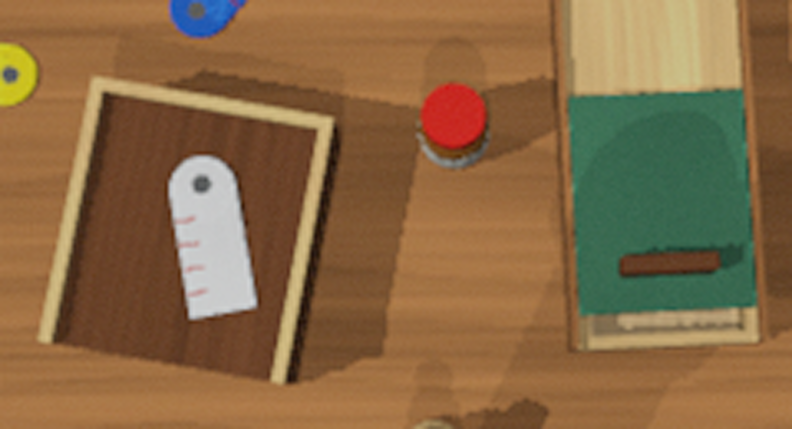

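The crop confirms this. The template's centre is at about (0.577, 0.188) with yaw +0.18, and the board's yaw is about −0.18. The cover is about 25 mm open, with the bar at about (0.552, −0.187). I'll open the cover first by pushing the bar with closed fingers.

Call:
{"name": "jog_arm", "arguments": {
  "series": [
    {"dx": 0.8, "dy": 1, "dz": 0, "wz": -0.28, "claw": 1},
    {"dx": 0.8, "dy": 1, "dz": 0, "wz": -0.28, "claw": 1},
    {"dx": 0.8, "dy": 1, "dz": 0, "wz": -0.28, "claw": 1},
    {"dx": 0.8, "dy": 1, "dz": 0, "wz": -0.28, "claw": 1},
    {"dx": 0.8, "dy": 1, "dz": 0, "wz": -0.28, "claw": 1}
  ]
}}

```text
invalid input at $.series[0]: expected keys wx, wy, wz, dx, dy, dz, claw
```

Call:
{"name": "jog_arm", "arguments": {
  "series": [
    {"dx": 0.8, "dy": 1, "dz": -0.2, "claw": 1},
    {"dx": 0.8, "dy": 1, "dz": -0.2, "claw": 1},
    {"dx": 0.8, "dy": 1, "dz": -0.2, "claw": 1},
    {"dx": 0.8, "dy": 1, "dz": -0.2, "claw": 1},
    {"dx": 0.8, "dy": 1, "dz": -0.2, "claw": 1}
  ]
}}

```text
invalid input at $.series[0]: expected keys wx, wy, wz, dx, dy, dz, claw
```

Call:
{"name": "jog_arm", "arguments": {
  "series": [
    {"dx": 0.68, "dy": 0.76, "dz": -0.4, "claw": 1},
    {"dx": 0.68, "dy": 0.76, "dz": -0.4, "claw": 1},
    {"dx": 0.68, "dy": 0.76, "dz": -0.4, "claw": 1},
    {"dx": 0.68, "dy": 0.76, "dz": -0.4, "claw": 1},
    {"dx": 0.68, "dy": 0.76, "dz": -0.4, "claw": 1}
  ]
}}

```text
invalid input at $.series[0]: expected keys wx, wy, wz, dx, dy, dz, claw
```

All seven keys are required in each row.

Call:
{"name": "jog_arm", "arguments": {
  "series": [
    {"wx": 0, "wy": 0, "wz": -0.28, "dx": 0.8, "dy": 1, "dz": 0, "claw": 1},
    {"wx": 0, "wy": 0, "wz": -0.28, "dx": 0.8, "dy": 1, "dz": 0, "claw": 1},
    {"wx": 0, "wy": 0, "wz": -0.28, "dx": 0.8, "dy": 1, "dz": 0, "claw": 1},
    {"wx": 0, "wy": 0, "wz": -0.28, "dx": 0.8, "dy": 1, "dz": 0, "claw": 1},
    {"wx": 0, "wy": 0, "wz": -0.28, "dx": 0.8, "dy": 1, "dz": 0, "claw": 1}
  ]
}}

```text
time: 2.1
ee_pos: [0.2865, -0.4493, 0.2317]
eef_rot: [-3.141, -0.001, 0.05]
contact_force: [-0.5, -0.9, -0.1]
gripper_width: 0.0122
grasp_force: 0.0
```

Call:
{"name": "jog_arm", "arguments": {
  "series": [
    {"wx": 0, "wy": 0, "wz": 0, "dx": 0.8, "dy": 1, "dz": -0.2, "claw": 1},
    {"wx": 0, "wy": 0, "wz": 0, "dx": 0.8, "dy": 1, "dz": -0.2, "claw": 1},
    {"wx": 0, "wy": 0, "wz": 0, "dx": 0.8, "dy": 1, "dz": -0.2, "claw": 1},
    {"wx": 0, "wy": 0, "wz": 0, "dx": 0.8, "dy": 1, "dz": -0.2, "claw": 1},
    {"wx": 0, "wy": 0, "wz": 0, "dx": 0.8, "dy": 1, "dz": -0.2, "claw": 1}
  ]
}}

```text
time: 2.6
ee_pos: [0.4055, -0.2987, 0.2007]
eef_rot: [-3.14, -0.0, 0.05]
contact_force: [-0.9, 0.1, 0.5]
gripper_width: -0.0002
grasp_force: 0.0
```

Call:
{"name": "jog_arm", "arguments": {
  "series": [
    {"wx": 0, "wy": 0, "wz": 0, "dx": 0.68, "dy": 0.76, "dz": -0.4, "claw": 1},
    {"wx": 0, "wy": 0, "wz": 0, "dx": 0.68, "dy": 0.76, "dz": -0.4, "claw": 1},
    {"wx": 0, "wy": 0, "wz": 0, "dx": 0.68, "dy": 0.76, "dz": -0.4, "claw": 1},
    {"wx": 0, "wy": 0, "wz": 0, "dx": 0.68, "dy": 0.76, "dz": -0.4, "claw": 1},
    {"wx": 0, "wy": 0, "wz": 0, "dx": 0.68, "dy": 0.76, "dz": -0.4, "claw": 1}
  ]
}}

```text
time: 3.1
ee_pos: [0.5051, -0.1878, 0.1403]
eef_rot: [-3.14, 0.001, 0.046]
contact_force: [0.4, -0.0, -0.8]
gripper_width: 0.0001
grasp_force: 0.0
```

Call:
{"name": "jog_arm", "arguments": {
  "series": [
    {"wx": 0, "wy": 0, "wz": 0, "dx": 0, "dy": 0, "dz": -0.25, "claw": 1},
    {"wx": 0, "wy": 0, "wz": 0, "dx": 0, "dy": 0, "dz": -0.49, "claw": 1},
    {"wx": 0, "wy": 0, "wz": 0, "dx": 0, "dy": 0, "dz": -0.49, "claw": 1},
    {"wx": 0, "wy": 0, "wz": 0, "dx": 0.1, "dy": 0, "dz": -0.49, "claw": 1},
    {"wx": 0, "wy": 0, "wz": 0, "dx": 0.25, "dy": 0.01, "dz": -0.49, "claw": 1},
    {"wx": 0, "wy": 0, "wz": 0, "dx": 0.4, "dy": 0.02, "dz": -0.49, "claw": 1},
    {"wx": 0, "wy": 0, "wz": 0, "dx": 0.55, "dy": 0.03, "dz": -0.49, "claw": 1},
    {"wx": 0, "wy": 0, "wz": 0, "dx": 0.7, "dy": 0.03, "dz": -0.49, "claw": 1},
    {"wx": 0, "wy": 0, "wz": 0, "dx": 0.85, "dy": 0.04, "dz": -0.49, "claw": 1},
    {"wx": 0, "wy": 0, "wz": 0, "dx": 1, "dy": 0.04, "dz": -0.49, "claw": 1}
  ]
}}

```text
time: 4.1
ee_pos: [0.6549, -0.1849, 0.0701]
eef_rot: [3.141, -0.0, 0.042]
contact_force: [-2.9, 2.8, -0.1]
gripper_width: 0.0001
grasp_force: 1.4
```

Call:
{"name": "jog_arm", "arguments": {
  "series": [
    {"wx": 0, "wy": 0, "wz": 0, "dx": 0.05, "dy": 0, "dz": 0, "claw": 1},
    {"wx": 0, "wy": 0, "wz": 0, "dx": 0.08, "dy": 0, "dz": 0, "claw": 1},
    {"wx": 0, "wy": 0, "wz": 0, "dx": 0.08, "dy": 0, "dz": 0, "claw": 1}
  ]
}}

```text
time: 4.4
ee_pos: [0.6662, -0.1842, 0.0686]
eef_rot: [3.141, -0.001, 0.042]
contact_force: [-0.4, -0.1, 0.0]
gripper_width: 0.0003
grasp_force: 0.0
```

Run:
```python
from h import *
c=cap('top','t1.png')
d=cams.spot_point('cover_bar',c)
print([(round(x['p'],2),np.round(x['point'],3)) for x in d[:2]])
st()
```

```text
[(0.76, array([ 0.689, -0.185,  0.072]))]
{'time': 4.5, 'ee_pos': [0.666, -0.184, 0.068], 'eef_rot': [3.141, -0.0, 0.042], 'joints': [0.361, 0.713, -0.201, 1.541, 0.167, 0.904, -1.424], 'contact_force': [0.284, -0.089, -0.438], 'gripper_width': 0.0, 'grasp_force': 0.0}
```

Call:
{"name": "jog_arm", "arguments": {
  "series": [
    {"wx": 0, "wy": 0, "wz": 0, "dx": -0.05, "dy": 0, "dz": 0.3, "claw": 1},
    {"wx": 0, "wy": 0, "wz": 0, "dx": -0.1, "dy": 0, "dz": 0.6, "claw": 1},
    {"wx": 0, "wy": 0, "wz": 0, "dx": -0.2, "dy": 0.2, "dz": 0.88, "claw": 0.53},
    {"wx": 0, "wy": 0, "wz": 0.18, "dx": -0.35, "dy": 0.6, "dz": 0.88, "claw": 0.53},
    {"wx": 0, "wy": 0, "wz": 0.18, "dx": -0.53, "dy": 1, "dz": 0.88, "claw": 0.53},
    {"wx": 0, "wy": 0, "wz": 0.18, "dx": -0.53, "dy": 1, "dz": 0.88, "claw": 0.53}
  ]
}}

```text
time: 5.1
ee_pos: [0.585, -0.0306, 0.2005]
eef_rot: [-3.141, -0.001, 0.187]
contact_force: [1.1, -0.0, 0.2]
gripper_width: 0.0203
grasp_force: 0.0
```

Call:
{"name": "jog_arm", "arguments": {
  "series": [
    {"wx": 0, "wy": 0, "wz": 0, "dx": 0, "dy": 1, "dz": 0, "claw": 0.53},
    {"wx": 0, "wy": 0, "wz": 0, "dx": 0, "dy": 1, "dz": 0, "claw": 0.53},
    {"wx": 0, "wy": 0, "wz": 0, "dx": 0, "dy": 1, "dz": 0, "claw": 0.53},
    {"wx": 0, "wy": 0, "wz": 0, "dx": 0, "dy": 1, "dz": 0, "claw": 0.53}
  ]
}}

```text
time: 5.5
ee_pos: [0.5853, 0.1239, 0.2003]
eef_rot: [-3.139, -0.001, 0.193]
contact_force: [-0.9, -0.3, 0.2]
gripper_width: 0.0203
grasp_force: 0.0
```

Call:
{"name": "jog_arm", "arguments": {
  "series": [
    {"wx": 0, "wy": 0, "wz": 0, "dx": 0, "dy": 0.49, "dz": -0.3, "claw": 0.53},
    {"wx": 0, "wy": 0, "wz": 0, "dx": 0, "dy": 0.49, "dz": -0.6, "claw": 0.53},
    {"wx": 0, "wy": 0, "wz": 0, "dx": 0, "dy": 0.49, "dz": -0.7, "claw": 0.53},
    {"wx": 0, "wy": 0, "wz": 0, "dx": 0, "dy": 0.49, "dz": -0.7, "claw": 0.53}
  ]
}}

```text
time: 5.9
ee_pos: [0.5839, 0.1902, 0.0909]
eef_rot: [3.141, 0.007, 0.186]
contact_force: [-0.8, -1.0, 0.3]
gripper_width: 0.02
grasp_force: 0.0
```

Call:
{"name": "jog_arm", "arguments": {
  "series": [
    {"wx": 0, "wy": 0, "wz": 0, "dx": 0, "dy": 0, "dz": -0.06, "claw": 0.53},
    {"wx": 0, "wy": 0, "wz": 0, "dx": 0, "dy": 0, "dz": -0.11, "claw": 0.53},
    {"wx": 0, "wy": 0, "wz": 0, "dx": 0, "dy": 0, "dz": -0.11, "claw": 0.53},
    {"wx": 0, "wy": 0, "wz": 0, "dx": 0, "dy": 0, "dz": -0.11, "claw": 0.53}
  ]
}}

```text
time: 6.3
ee_pos: [0.5874, 0.1895, 0.0792]
eef_rot: [-3.142, -0.001, 0.183]
contact_force: [0.4, -0.1, 0.0]
gripper_width: 0.0203
grasp_force: 0.0
```

Call:
{"name": "jog_arm", "arguments": {
  "series": [
    {"wx": 0, "wy": 0, "wz": 0, "dx": 0, "dy": 0, "dz": -0.02, "claw": 0.53},
    {"wx": 0, "wy": 0, "wz": 0, "dx": 0, "dy": 0, "dz": -0.02, "claw": 0.53}
  ]
}}

```text
time: 6.5
ee_pos: [0.5869, 0.1898, 0.0754]
eef_rot: [-3.142, -0.0, 0.184]
contact_force: [-0.1, -0.2, -0.2]
gripper_width: 0.0201
grasp_force: 0.0
```

Call:
{"name": "jog_arm", "arguments": {
  "series": [
    {"wx": 0, "wy": 0, "wz": 0, "dx": 0, "dy": 0, "dz": -0.015, "claw": 0.53},
    {"wx": 0, "wy": 0, "wz": 0, "dx": 0, "dy": 0, "dz": -0.015, "claw": 0.53},
    {"wx": 0, "wy": 0, "wz": 0, "dx": 0, "dy": 0, "dz": -0.015, "claw": 0.53}
  ]
}}

```text
time: 6.8
ee_pos: [0.5871, 0.1901, 0.0732]
eef_rot: [-3.141, -0.0, 0.184]
contact_force: [-0.7, -0.1, 4.7]
gripper_width: 0.0206
grasp_force: 2.3
```

Call:
{"name": "jog_arm", "arguments": {
  "series": [
    {"wx": 0, "wy": 0, "wz": 0, "dx": 0, "dy": 0, "dz": -0.007, "claw": 0.53},
    {"wx": 0, "wy": 0, "wz": 0, "dx": 0, "dy": 0, "dz": -0.007, "claw": 0.53},
    {"wx": 0, "wy": 0, "wz": 0, "dx": 0, "dy": 0, "dz": -0.007, "claw": 0.53}
  ]
}}

```text
time: 7.1
ee_pos: [0.5871, 0.1901, 0.0732]
eef_rot: [3.141, -0.001, 0.184]
contact_force: [-7.6, -3.9, 22.3]
gripper_width: 0.0198
grasp_force: 10.7
```

Call:
{"name": "jog_arm", "arguments": {
  "series": [
    {"wx": 0, "wy": 0, "wz": -0.05, "dx": -0.06, "dy": 0.012, "dz": 0.003, "claw": 0.53},
    {"wx": 0, "wy": 0, "wz": -0.1, "dx": -0.12, "dy": 0.025, "dz": 0.003, "claw": 0.53},
    {"wx": 0, "wy": 0, "wz": -0.15, "dx": -0.18, "dy": 0.037, "dz": 0.003, "claw": 0.53},
    {"wx": 0, "wy": 0, "wz": -0.2, "dx": -0.24, "dy": 0.05, "dz": 0.003, "claw": 0.53}
  ]
}}

```text
time: 7.5
ee_pos: [0.5517, 0.1977, 0.0732]
eef_rot: [-3.141, -0.002, 0.025]
contact_force: [3.1, 0.1, 8.3]
gripper_width: 0.0198
grasp_force: 4.2
```

Call:
{"name": "jog_arm", "arguments": {
  "series": [
    {"wx": 0, "wy": 0, "wz": -0.05, "dx": -0.06, "dy": 0.012, "dz": -0.001, "claw": 0.53},
    {"wx": 0, "wy": 0, "wz": -0.1, "dx": -0.12, "dy": 0.025, "dz": -0.001, "claw": 0.53},
    {"wx": 0, "wy": 0, "wz": -0.15, "dx": -0.18, "dy": 0.037, "dz": -0.001, "claw": 0.53},
    {"wx": 0, "wy": 0, "wz": -0.2, "dx": -0.24, "dy": 0.05, "dz": -0.001, "claw": 0.53},
    {"wx": 0, "wy": 0, "wz": -0.26, "dx": -0.32, "dy": 0.067, "dz": -0.001, "claw": 0.53},
    {"wx": 0, "wy": 0, "wz": -0.26, "dx": -0.32, "dy": 0.067, "dz": -0.001, "claw": 0.53}
  ]
}}

```text
time: 8.1
ee_pos: [0.5025, 0.2084, 0.0732]
eef_rot: [-3.141, -0.001, -0.178]
contact_force: [-5.9, 0.7, 16.0]
gripper_width: 0.0199
grasp_force: 7.9
```

Call:
{"name": "jog_arm", "arguments": {
  "series": [
    {"wx": 0, "wy": 0, "wz": 0, "dx": 0, "dy": 0, "dz": 0.1, "claw": 0.53},
    {"wx": 0, "wy": 0, "wz": 0, "dx": 0, "dy": 0, "dz": 0.5, "claw": 0.53},
    {"wx": 0, "wy": 0, "wz": 0, "dx": 0.4, "dy": 0, "dz": 0.6, "claw": -1},
    {"wx": 0, "wy": 0, "wz": 0, "dx": 0.8, "dy": 0, "dz": 0.6, "claw": -1},
    {"wx": 0, "wy": 0, "wz": 0, "dx": 0.8, "dy": 0, "dz": 0.6, "claw": -1}
  ]
}}

```text
time: 8.6
ee_pos: [0.6265, 0.2065, 0.1642]
eef_rot: [-3.141, -0.003, -0.179]
contact_force: [-1.8, 0.0, -0.4]
gripper_width: 0.0629
grasp_force: 0.0
```

Run:
```python
from h import *
for n in('top','scene'):
    c=cap(n,n+'2.png')
    for k in('plate_center','plate_end','board_edge'):
        print(n,k,[(round(x['p'],2),np.round(x['point'],3).tolist()) for x in cams.spot_point(k,c)[:6] if x['point'][2]>.05])
    if n=='top': a=plate(c,0.073); print(a[:4],a[4].round().tolist())
st()
a=cv2.imread('pics/top2.png')[130:260,120:300]
b=cv2.imread('pics/scene2.png')[140:290,290:420]
cv2.imwrite('pics/c2.png',np.hstack([cv2.resize(a,(500,361),interpolation=2),cv2.resize(b,(300,361),interpolation=2)]))
```

```text
top plate_center []
top plate_end []
top board_edge []
(np.float64(133.6777920410783), 0.96, np.int64(779), ((793.4811401367188, 176.65216064453125), (54.07749557495117, 119.98229217529297), 52.15000534057617)) [[730.0, 192.0], [824.0, 118.0], [857.0, 161.0], [763.0, 235.0]]
scene plate_center [(0.7, [0.492, 0.21, 0.074])]
scene plate_end []
scene board_edge [(0.57, [0.476, 0.223, 0.075])]
{'time': 9.05, 'ee_pos': [0.622, 0.208, 0.163], 'eef_rot': [-3.141, -0.0, -0.176], 'joints': [-0.187, 0.552, -0.255, 1.585, 0.155, 1.025, -2.234], 'contact_force': [-0.774, 0.932, -0.451], 'gripper_width': 0.086, 'grasp_force': 0.0}
```

View pics/c2.png

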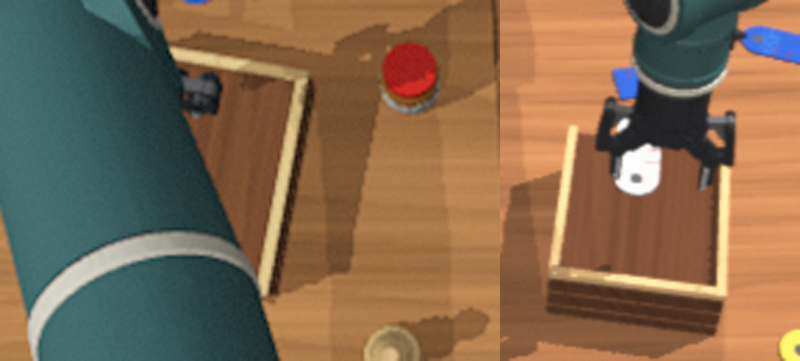

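The cameras put the template's centre at (0.492, 0.210), as predicted. I'll move over the overhanging part and check it in the scene camera before gripping.

Call:
{"name": "jog_arm", "arguments": {
  "series": [
    {"wx": 0, "wy": 0, "wz": 0, "dx": -1, "dy": 0.04, "dz": 0, "claw": -1},
    {"wx": 0, "wy": 0, "wz": 0, "dx": -1, "dy": 0.04, "dz": 0, "claw": -1},
    {"wx": 0, "wy": 0, "wz": 0, "dx": -1, "dy": 0.04, "dz": 0, "claw": -1},
    {"wx": 0, "wy": 0, "wz": 0, "dx": -1, "dy": 0.04, "dz": 0, "claw": -1}
  ]
}}

```text
time: 9.45
ee_pos: [0.4669, 0.2138, 0.1622]
eef_rot: [3.14, 0.002, -0.173]
contact_force: [0.3, 0.3, -0.3]
gripper_width: 0.0857
grasp_force: 0.0
```

Call:
{"name": "jog_arm", "arguments": {
  "series": [
    {"wx": 0, "wy": 0, "wz": 0, "dx": -0.15, "dy": 0.03, "dz": -0.2, "claw": -1},
    {"wx": 0, "wy": 0, "wz": 0, "dx": -0.15, "dy": 0.03, "dz": -0.2, "claw": -1},
    {"wx": 0, "wy": 0, "wz": 0, "dx": -0.15, "dy": 0.03, "dz": -0.2, "claw": -1}
  ]
}}

```text
time: 9.75
ee_pos: [0.4502, 0.2181, 0.1324]
eef_rot: [3.141, 0.0, -0.176]
contact_force: [-0.2, -0.1, 0.3]
gripper_width: 0.0855
grasp_force: 0.0
```

Run:
```python
from h import *
c=cap('scene','s3.png')
for k in('plate_center','plate_end'):
    print(k,[(round(x['p'],2),np.round(x['point'],3).tolist()) for x in cams.spot_point(k,c)[:6] if x['point'][2]>.05])
st()
for f in(0,.0435):
    print(w2px(c,[.493-f*.984,.208+f*.176,.073]))
b=c['image'][140:260,300:410,::-1]
cv2.imwrite('pics/c3.png',cv2.resize(b,None,fx=4.8,fy=4.8,interpolation=2))
```

```text
plate_center [(0.91, [0.491, 0.211, 0.075])]
plate_end [(0.57, [0.428, 0.216, 0.069])]
{'time': 9.9, 'ee_pos': [0.451, 0.218, 0.133], 'eef_rot': [-3.141, -0.001, -0.178], 'joints': [-0.253, 0.34, -0.304, 1.999, 0.137, 0.821, -2.383], 'contact_force': [-0.159, -0.484, 0.8], 'gripper_width': 0.085, 'grasp_force': 0.0}
[349.52809256 202.33806519]
[350.61283755 191.27239612]
```

View pics/c3.png

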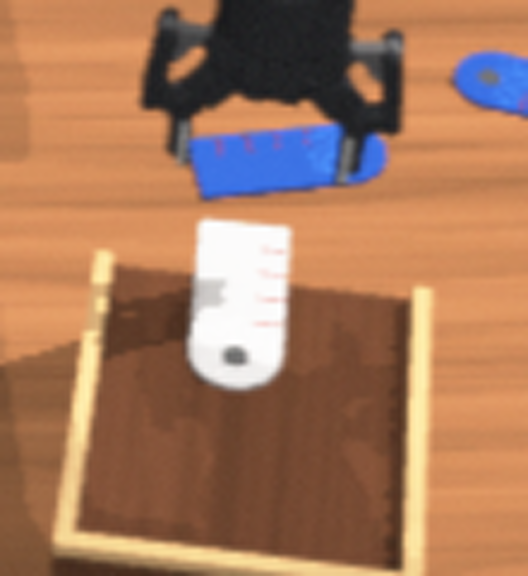

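The crop shows the template squared up to the board, with its square end at crop (245,225), the open edge at about 283 and the round tip at about 388. So roughly a third overhangs.

Run:
```python
from h import *
c=cap('scene')
for p in((200,220),(292,230),(238,388),(197,279),(290,291),(235,356)):
    print(p,px2w(c,300+p[0]/4.8,140+p[1]/4.8,.073)[:2].round(4))
```

```text
(200, 220) [0.4279 0.1916]
(292, 230) [0.4376 0.247 ]
(238, 388) [0.5612 0.201 ]
(197, 279) [0.4763 0.1852]
(290, 291) [0.4872 0.2399]
(235, 356) [0.5371 0.2018]
```

Call:
{"name": "jog_arm", "arguments": {
  "series": [
    {"wx": 0, "wy": 0, "wz": 0, "dx": 0.01, "dy": -0.01, "dz": -0.15, "claw": -1},
    {"wx": 0, "wy": 0, "wz": 0, "dx": 0.01, "dy": -0.01, "dz": -0.3, "claw": -1},
    {"wx": 0, "wy": 0, "wz": 0, "dx": 0.01, "dy": -0.01, "dz": -0.42, "claw": -1},
    {"wx": 0, "wy": 0, "wz": 0, "dx": 0.01, "dy": -0.01, "dz": -0.48, "claw": -1},
    {"wx": 0, "wy": 0, "wz": 0, "dx": 0.01, "dy": -0.01, "dz": -0.48, "claw": -1},
    {"wx": 0, "wy": 0, "wz": 0, "dx": 0.01, "dy": -0.01, "dz": -0.48, "claw": -1}
  ]
}}

```text
time: 10.55
ee_pos: [0.4523, 0.2167, 0.0609]
eef_rot: [-3.141, -0.001, -0.177]
contact_force: [-0.4, -0.2, 0.3]
gripper_width: 0.0857
grasp_force: 0.0
```

Call:
{"name": "jog_arm", "arguments": {
  "series": [
    {"wx": 0, "wy": 0, "wz": 0, "dx": 0, "dy": 0, "dz": 0, "claw": 0},
    {"wx": 0, "wy": 0, "wz": 0, "dx": 0, "dy": 0, "dz": 0, "claw": 0.3},
    {"wx": 0, "wy": 0, "wz": 0, "dx": 0, "dy": 0, "dz": 0, "claw": 1},
    {"wx": 0, "wy": 0, "wz": 0, "dx": 0, "dy": 0, "dz": 0, "claw": 1},
    {"wx": 0, "wy": 0, "wz": 0, "dx": 0, "dy": 0, "dz": 0, "claw": 1},
    {"wx": 0, "wy": 0, "wz": 0, "dx": 0, "dy": 0, "dz": 0, "claw": 1}
  ]
}}

```text
time: 11.15
ee_pos: [0.4522, 0.2167, 0.0609]
eef_rot: [-3.141, -0.001, -0.177]
contact_force: [-1.9, -1.0, 7.5]
gripper_width: 0.0518
grasp_force: 60.9
```

Call:
{"name": "jog_arm", "arguments": {
  "series": [
    {"wx": 0, "wy": 0, "wz": 0, "dx": 0, "dy": 0, "dz": 0.02, "claw": 1},
    {"wx": 0, "wy": 0, "wz": 0, "dx": 0, "dy": 0, "dz": 0.06, "claw": 1},
    {"wx": 0, "wy": 0, "wz": 0, "dx": 0, "dy": 0, "dz": 0.12, "claw": 1},
    {"wx": 0, "wy": 0, "wz": 0, "dx": 0, "dy": 0, "dz": 0.2, "claw": 1},
    {"wx": 0, "wy": 0, "wz": 0, "dx": 0, "dy": 0, "dz": 0.2, "claw": 1}
  ]
}}

```text
time: 11.65
ee_pos: [0.4527, 0.2169, 0.0922]
eef_rot: [-3.14, -0.002, -0.177]
contact_force: [0.3, -0.1, -0.8]
gripper_width: 0.0516
grasp_force: 62.4
```

Run:
```python
from h import *
c=cap('scene','s4.png')
st()
b=c['image'][120:260,290:410,::-1]
cv2.imwrite('pics/c4.png',cv2.resize(b,None,fx=4.2,fy=4.2,interpolation=2))
```

```text
{'time': 11.7, 'ee_pos': [0.452, 0.217, 0.091], 'eef_rot': [-3.14, -0.002, -0.177], 'joints': [-0.266, 0.406, -0.289, 2.025, 0.17, 0.731, -2.407], 'contact_force': [0.603, -0.709, -1.471], 'gripper_width': 0.052, 'grasp_force': 62.417}
```

View pics/c4.png

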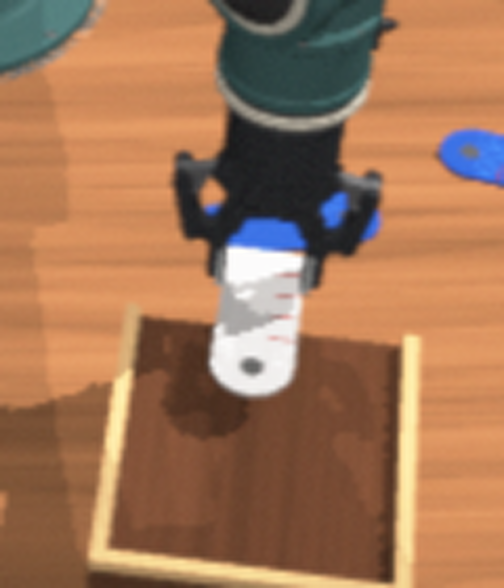

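Lifted cleanly: the template hangs level over the board, with its round end at crop (252,390). Carrying it to the case.

Call:
{"name": "jog_arm", "arguments": {
  "series": [
    {"wx": 0, "wy": 0, "wz": 0, "dx": 0, "dy": 0, "dz": 0.15, "claw": 1},
    {"wx": 0, "wy": 0, "wz": 0, "dx": 0, "dy": 0, "dz": 0.35, "claw": 1},
    {"wx": 0, "wy": 0, "wz": 0, "dx": 0, "dy": 0, "dz": 0.55, "claw": 1},
    {"wx": 0, "wy": 0, "wz": 0.03, "dx": 0.03, "dy": -0.15, "dz": 0.73, "claw": 1},
    {"wx": 0, "wy": 0, "wz": 0.06, "dx": 0.06, "dy": -0.32, "dz": 0.73, "claw": 1},
    {"wx": 0, "wy": 0, "wz": 0.09, "dx": 0.09, "dy": -0.49, "dz": 0.73, "claw": 1},
    {"wx": 0, "wy": 0, "wz": 0.12, "dx": 0.12, "dy": -0.66, "dz": 0.73, "claw": 1},
    {"wx": 0, "wy": 0, "wz": 0.15, "dx": 0.16, "dy": -0.83, "dz": 0.73, "claw": 1},
    {"wx": 0, "wy": 0, "wz": 0.18, "dx": 0.2, "dy": -1, "dz": 0.73, "claw": 1}
  ]
}}

```text
time: 12.6
ee_pos: [0.4818, 0.0654, 0.1996]
eef_rot: [3.142, 0.0, -0.035]
contact_force: [0.3, -0.1, -0.0]
gripper_width: 0.0514
grasp_force: 62.7
```

Call:
{"name": "jog_arm", "arguments": {
  "series": [
    {"wx": 0, "wy": 0, "wz": 0.02, "dx": 0.04, "dy": -0.17, "dz": 0, "claw": 1},
    {"wx": 0, "wy": 0, "wz": 0.04, "dx": 0.08, "dy": -0.34, "dz": 0, "claw": 1},
    {"wx": 0, "wy": 0, "wz": 0.06, "dx": 0.12, "dy": -0.51, "dz": 0, "claw": 1},
    {"wx": 0, "wy": 0, "wz": 0.08, "dx": 0.16, "dy": -0.68, "dz": 0, "claw": 1},
    {"wx": 0, "wy": 0, "wz": 0.1, "dx": 0.2, "dy": -0.85, "dz": 0, "claw": 1},
    {"wx": 0, "wy": 0, "wz": 0.1, "dx": 0.24, "dy": -1, "dz": 0, "claw": 1},
    {"wx": 0, "wy": 0, "wz": 0.1, "dx": 0.24, "dy": -1, "dz": 0, "claw": 1}
  ]
}}

```text
time: 13.3
ee_pos: [0.518, -0.0866, 0.1994]
eef_rot: [3.141, 0.0, 0.039]
contact_force: [-0.3, 0.9, -0.8]
gripper_width: 0.0515
grasp_force: 62.7
```

Call:
{"name": "jog_arm", "arguments": {
  "series": [
    {"wx": 0, "wy": 0, "wz": 0, "dx": 0.03, "dy": -0.18, "dz": -0.05, "claw": 1},
    {"wx": 0, "wy": 0, "wz": 0, "dx": 0.06, "dy": -0.36, "dz": -0.15, "claw": 1},
    {"wx": 0, "wy": 0, "wz": 0, "dx": 0.09, "dy": -0.54, "dz": -0.3, "claw": 1},
    {"wx": 0, "wy": 0, "wz": 0, "dx": 0.1, "dy": -0.7, "dz": -0.5, "claw": 1},
    {"wx": 0, "wy": 0, "wz": 0, "dx": 0.1, "dy": -0.7, "dz": -0.7, "claw": 1},
    {"wx": 0, "wy": 0, "wz": 0, "dx": 0.1, "dy": -0.7, "dz": -0.7, "claw": 1},
    {"wx": 0, "wy": 0, "wz": 0, "dx": 0.1, "dy": -0.7, "dz": -0.7, "claw": 1}
  ]
}}

```text
time: 14.0
ee_pos: [0.5329, -0.1875, 0.0951]
eef_rot: [-3.141, 0.001, 0.044]
contact_force: [0.5, 1.1, 0.2]
gripper_width: 0.0514
grasp_force: 62.9
```

Run:
```python
from h import *
st()
c=cap('scene','s5.png')
print([(round(x['p'],2),np.round(x['point'],3).tolist()) for x in cams.spot_point('plate_center',c)[:6] if x['point'][2]>.05],[(round(x['p'],2),np.round(x['point'],3).tolist()) for x in cams.spot_point('case_floor',c)[:2]])
b=c['image'][130:330,140:300,::-1]
cv2.imwrite('pics/c5.png',cv2.resize(b,None,fx=2.9,fy=2.9,interpolation=2))
```

```text
{'time': 14.0, 'ee_pos': [0.533, -0.187, 0.095], 'eef_rot': [-3.141, 0.001, 0.044], 'joints': [0.364, 0.482, -0.101, 1.872, 0.065, 0.793, -1.298], 'contact_force': [0.457, 1.069, 0.165], 'gripper_width': 0.051, 'grasp_force': 62.913}
[(0.57, [0.573, -0.186, 0.109])] [(0.74, [0.58, -0.192, 0.012]), (0.44, [0.475, 0.227, 0.075])]
```

View pics/c5.png

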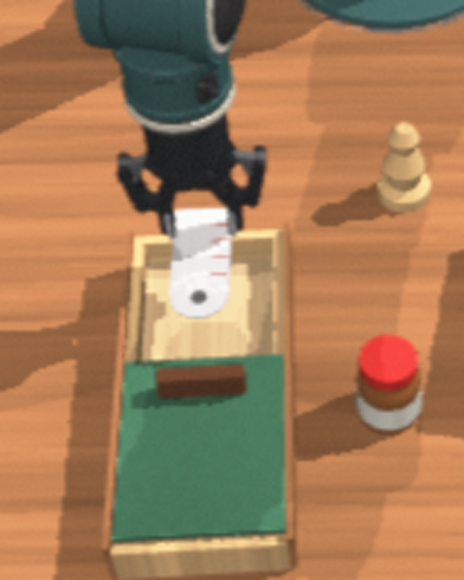

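The template is centred over the open compartment and clear of the walls and the cover. Lowering it.

Call:
{"name": "jog_arm", "arguments": {
  "series": [
    {"wx": 0, "wy": 0, "wz": 0, "dx": 0, "dy": 0, "dz": -0.12, "claw": 1},
    {"wx": 0, "wy": 0, "wz": 0, "dx": 0, "dy": 0, "dz": -0.25, "claw": 1},
    {"wx": 0, "wy": 0, "wz": 0, "dx": 0, "dy": 0, "dz": -0.37, "claw": 1},
    {"wx": 0, "wy": 0, "wz": 0, "dx": 0, "dy": 0, "dz": -0.46, "claw": 1},
    {"wx": 0, "wy": 0, "wz": 0, "dx": 0, "dy": 0, "dz": -0.51, "claw": 1},
    {"wx": 0, "wy": 0, "wz": 0, "dx": 0, "dy": 0, "dz": -0.51, "claw": 1},
    {"wx": 0, "wy": 0, "wz": 0, "dx": 0, "dy": 0, "dz": -0.51, "claw": 1}
  ]
}}

```text
time: 14.85
ee_pos: [0.5333, -0.1885, 0.019]
eef_rot: [3.141, -0.001, 0.043]
contact_force: [0.3, 0.8, -0.5]
gripper_width: 0.0513
grasp_force: 62.9
```

Call:
{"name": "jog_arm", "arguments": {
  "series": [
    {"wx": 0, "wy": 0, "wz": 0, "dx": 0, "dy": 0, "dz": -0.013, "claw": 1},
    {"wx": 0, "wy": 0, "wz": 0, "dx": 0, "dy": 0, "dz": -0.013, "claw": 1},
    {"wx": 0, "wy": 0, "wz": 0, "dx": 0, "dy": 0, "dz": -0.013, "claw": 1}
  ]
}}

```text
time: 15.15
ee_pos: [0.533, -0.1885, 0.0166]
eef_rot: [3.141, -0.0, 0.043]
contact_force: [0.7, -0.6, -0.3]
gripper_width: 0.0516
grasp_force: 62.9
```

Call:
{"name": "jog_arm", "arguments": {
  "series": [
    {"wx": 0, "wy": 0, "wz": 0, "dx": 0, "dy": 0, "dz": -0.013, "claw": 1},
    {"wx": 0, "wy": 0, "wz": 0, "dx": 0, "dy": 0, "dz": -0.013, "claw": 1},
    {"wx": 0, "wy": 0, "wz": 0, "dx": 0, "dy": 0, "dz": -0.013, "claw": 1}
  ]
}}

```text
time: 15.45
ee_pos: [0.5328, -0.1885, 0.0143]
eef_rot: [-3.141, 0.0, 0.043]
contact_force: [0.5, -0.1, 0.5]
gripper_width: 0.0513
grasp_force: 62.9
```

Call:
{"name": "jog_arm", "arguments": {
  "series": [
    {"wx": 0, "wy": 0, "wz": 0, "dx": 0, "dy": 0, "dz": -0.008, "claw": 1},
    {"wx": 0, "wy": 0, "wz": 0, "dx": 0, "dy": 0, "dz": -0.008, "claw": 1},
    {"wx": 0, "wy": 0, "wz": 0, "dx": 0, "dy": 0, "dz": -0.008, "claw": 1}
  ]
}}

```text
time: 15.75
ee_pos: [0.5328, -0.1884, 0.0131]
eef_rot: [-3.141, 0.0, 0.043]
contact_force: [-0.7, 0.8, -1.4]
gripper_width: 0.0511
grasp_force: 62.9
```

Call:
{"name": "jog_arm", "arguments": {
  "series": [
    {"wx": 0, "wy": 0, "wz": 0, "dx": 0, "dy": 0, "dz": -0.007, "claw": 1},
    {"wx": 0, "wy": 0, "wz": 0, "dx": 0, "dy": 0, "dz": -0.007, "claw": 1},
    {"wx": 0, "wy": 0, "wz": 0, "dx": 0, "dy": 0, "dz": -0.007, "claw": 1}
  ]
}}

```text
time: 16.05
ee_pos: [0.5328, -0.1885, 0.0121]
eef_rot: [-3.141, 0.0, 0.043]
contact_force: [-0.4, -0.6, -0.1]
gripper_width: 0.0513
grasp_force: 62.9
```

Call:
{"name": "jog_arm", "arguments": {
  "series": [
    {"wx": 0, "wy": 0, "wz": 0, "dx": 0, "dy": 0, "dz": -0.007, "claw": 1},
    {"wx": 0, "wy": 0, "wz": 0, "dx": 0, "dy": 0, "dz": -0.007, "claw": 1},
    {"wx": 0, "wy": 0, "wz": 0, "dx": 0, "dy": 0, "dz": -0.007, "claw": 1}
  ]
}}

```text
time: 16.35
ee_pos: [0.5329, -0.1885, 0.0119]
eef_rot: [3.141, -0.0, 0.043]
contact_force: [-6.2, 1.4, 18.3]
gripper_width: 0.0514
grasp_force: 73.1
```

Call:
{"name": "jog_arm", "arguments": {
  "series": [
    {"wx": 0, "wy": 0, "wz": 0, "dx": 0, "dy": 0, "dz": 0.005, "claw": -0.3},
    {"wx": 0, "wy": 0, "wz": 0, "dx": 0, "dy": 0, "dz": 0.005, "claw": -0.5},
    {"wx": 0, "wy": 0, "wz": 0, "dx": 0, "dy": 0, "dz": 0.005, "claw": -0.6},
    {"wx": 0, "wy": 0, "wz": 0, "dx": 0, "dy": 0, "dz": 0.005, "claw": -0.6},
    {"wx": 0, "wy": 0, "wz": 0, "dx": 0, "dy": 0, "dz": 0.1, "claw": -0.6},
    {"wx": 0, "wy": 0, "wz": 0, "dx": 0, "dy": 0, "dz": 0.3, "claw": -0.6},
    {"wx": 0, "wy": 0, "wz": 0, "dx": 0, "dy": 0, "dz": 0.6, "claw": -0.6},
    {"wx": 0, "wy": 0, "wz": 0, "dx": 0, "dy": 0, "dz": 0.9, "claw": -0.6},
    {"wx": 0, "wy": 0, "wz": 0, "dx": 0, "dy": 0, "dz": 1, "claw": -0.6}
  ]
}}

```text
time: 17.25
ee_pos: [0.5344, -0.1889, 0.1666]
eef_rot: [3.14, -0.006, 0.043]
contact_force: [0.8, -0.5, -0.5]
gripper_width: 0.0682
grasp_force: 0.0
```

Run:
```python
from h import *
st()
c=cap('scene','s6.png')
print([(round(x['p'],2),np.round(x['point'],3).tolist()) for x in cams.spot_point('plate_center',c)[:6]],[(round(x['p'],2),np.round(x['point'],3).tolist()) for x in cams.spot_point('cover_bar',c)[:2]])
b=c['image'][130:330,140:300,::-1]
cv2.imwrite('pics/c6.png',cv2.resize(b,None,fx=2.9,fy=2.9,interpolation=2))
```

```text
{'time': 17.25, 'ee_pos': [0.534, -0.189, 0.167], 'eef_rot': [3.14, -0.006, 0.043], 'joints': [0.372, 0.385, -0.108, 1.825, 0.051, 0.929, -1.286], 'contact_force': [0.824, -0.545, -0.531], 'gripper_width': 0.068, 'grasp_force': 0.0}
[(0.9, [0.573, -0.188, 0.018]), (0.89, [0.306, 0.271, -0.001]), (0.76, [0.249, 0.454, -0.001]), (0.73, [0.36, 0.003, -0.0]), (0.72, [0.819, 0.186, 0.001])] [(0.63, [0.684, -0.177, 0.067])]
```

View pics/c6.png

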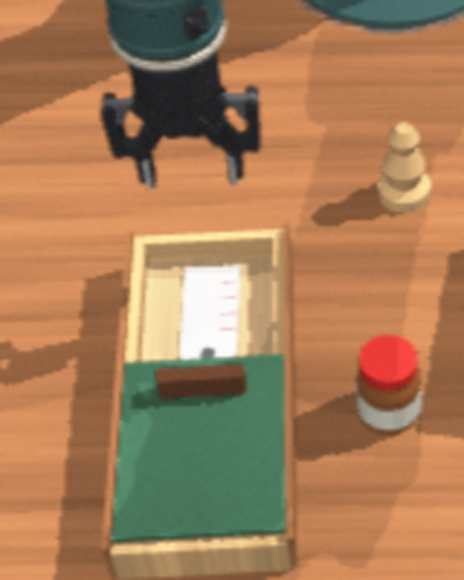

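The template lies flat on the compartment floor at (0.573, −0.188). Now I'll shut the cover from the bar's far side.

Call:
{"name": "jog_arm", "arguments": {
  "series": [
    {"wx": 0, "wy": 0, "wz": 0, "dx": 0.33, "dy": 0.01, "dz": 0, "claw": 1},
    {"wx": 0, "wy": 0, "wz": 0, "dx": 0.66, "dy": 0.03, "dz": 0, "claw": 1},
    {"wx": 0, "wy": 0, "wz": 0, "dx": 1, "dy": 0.05, "dz": 0, "claw": 1},
    {"wx": 0, "wy": 0, "wz": 0, "dx": 1, "dy": 0.05, "dz": 0, "claw": 1},
    {"wx": 0, "wy": 0, "wz": 0, "dx": 1, "dy": 0.05, "dz": 0, "claw": 1}
  ]
}}

```text
time: 17.9
ee_pos: [0.6826, -0.1803, 0.1588]
eef_rot: [-3.14, 0.003, 0.044]
contact_force: [0.1, -0.9, 0.0]
gripper_width: 0.0001
grasp_force: 0.0
```

Call:
{"name": "jog_arm", "arguments": {
  "series": [
    {"wx": 0, "wy": 0, "wz": 0, "dx": 0.33, "dy": 0.01, "dz": 0, "claw": 1},
    {"wx": 0, "wy": 0, "wz": 0, "dx": 0.33, "dy": 0.01, "dz": -0.2, "claw": 1},
    {"wx": 0, "wy": 0, "wz": 0, "dx": 0.33, "dy": 0.01, "dz": -0.45, "claw": 1},
    {"wx": 0, "wy": 0, "wz": 0, "dx": 0.33, "dy": 0.01, "dz": -0.65, "claw": 1},
    {"wx": 0, "wy": 0, "wz": 0, "dx": 0.33, "dy": 0.01, "dz": -0.65, "claw": 1},
    {"wx": 0, "wy": 0, "wz": 0, "dx": 0.33, "dy": 0.01, "dz": -0.65, "claw": 1}
  ]
}}

```text
time: 18.5
ee_pos: [0.7318, -0.1799, 0.0643]
eef_rot: [-3.142, 0.001, 0.042]
contact_force: [0.3, -0.0, 0.8]
gripper_width: -0.0001
grasp_force: 0.0
```

Call:
{"name": "jog_arm", "arguments": {
  "series": [
    {"wx": 0, "wy": 0, "wz": 0, "dx": -0.08, "dy": 0, "dz": 0.02, "claw": 1},
    {"wx": 0, "wy": 0, "wz": 0, "dx": -0.18, "dy": -0.01, "dz": 0.02, "claw": 1},
    {"wx": 0, "wy": 0, "wz": 0, "dx": -0.28, "dy": -0.01, "dz": 0.02, "claw": 1},
    {"wx": 0, "wy": 0, "wz": 0, "dx": -0.38, "dy": -0.02, "dz": 0.02, "claw": 1},
    {"wx": 0, "wy": 0, "wz": 0, "dx": -0.48, "dy": -0.02, "dz": 0.02, "claw": 1},
    {"wx": 0, "wy": 0, "wz": 0, "dx": -0.58, "dy": -0.03, "dz": 0.02, "claw": 1},
    {"wx": 0, "wy": 0, "wz": 0, "dx": -0.68, "dy": -0.03, "dz": 0.02, "claw": 1},
    {"wx": 0, "wy": 0, "wz": 0, "dx": -0.78, "dy": -0.04, "dz": 0.02, "claw": 1},
    {"wx": 0, "wy": 0, "wz": 0, "dx": -0.88, "dy": -0.04, "dz": 0.02, "claw": 1},
    {"wx": 0, "wy": 0, "wz": 0, "dx": -0.98, "dy": -0.04, "dz": 0.02, "claw": 1}
  ]
}}

```text
time: 19.5
ee_pos: [0.5862, -0.1863, 0.0695]
eef_rot: [3.14, -0.004, 0.042]
contact_force: [2.3, -1.5, -0.5]
gripper_width: 0.0
grasp_force: 1.2
```

Call:
{"name": "jog_arm", "arguments": {
  "series": [
    {"wx": 0, "wy": 0, "wz": 0, "dx": -0.06, "dy": 0, "dz": 0, "claw": 1},
    {"wx": 0, "wy": 0, "wz": 0, "dx": -0.12, "dy": 0, "dz": 0, "claw": 1},
    {"wx": 0, "wy": 0, "wz": 0, "dx": -0.16, "dy": 0, "dz": 0, "claw": 1},
    {"wx": 0, "wy": 0, "wz": 0, "dx": -0.18, "dy": 0, "dz": 0, "claw": 1},
    {"wx": 0, "wy": 0, "wz": 0, "dx": -0.18, "dy": 0, "dz": 0, "claw": 1}
  ]
}}

```text
time: 20.0
ee_pos: [0.5581, -0.1854, 0.0666]
eef_rot: [-3.141, 0.0, 0.043]
contact_force: [-0.6, -0.1, 0.2]
gripper_width: -0.0002
grasp_force: 0.0
```

Call:
{"name": "jog_arm", "arguments": {
  "series": [
    {"wx": 0, "wy": 0, "wz": 0, "dx": -0.015, "dy": 0, "dz": 0, "claw": 1},
    {"wx": 0, "wy": 0, "wz": 0, "dx": -0.03, "dy": 0, "dz": 0, "claw": 1},
    {"wx": 0, "wy": 0, "wz": 0, "dx": -0.04, "dy": 0, "dz": 0, "claw": 1},
    {"wx": 0, "wy": 0, "wz": 0, "dx": -0.04, "dy": 0, "dz": 0, "claw": 1}
  ]
}}

```text
time: 20.4
ee_pos: [0.5521, -0.1855, 0.0664]
eef_rot: [-3.141, 0.001, 0.043]
contact_force: [-0.5, -0.4, -0.1]
gripper_width: -0.0002
grasp_force: 0.0
```

Run:
```python
from h import *
st()
c=cap('scene')
print([(round(x['p'],2),np.round(x['point'],3).tolist()) for x in cams.spot_point('cover_bar',c)[:1]])
```

```text
{'time': 20.4, 'ee_pos': [0.552, -0.185, 0.066], 'eef_rot': [-3.141, 0.001, 0.043], 'joints': [0.354, 0.55, -0.107, 1.84, 0.081, 0.757, -1.324], 'contact_force': [-0.459, -0.429, -0.101], 'gripper_width': -0.0, 'grasp_force': 0.0}
[(0.63, [0.531, -0.184, 0.07])]
```

Call:
{"name": "jog_arm", "arguments": {
  "series": [
    {"wx": 0, "wy": 0, "wz": 0, "dx": -0.008, "dy": 0, "dz": 0, "claw": 1},
    {"wx": 0, "wy": 0, "wz": 0, "dx": -0.016, "dy": 0, "dz": 0, "claw": 1},
    {"wx": 0, "wy": 0, "wz": 0, "dx": -0.016, "dy": 0, "dz": 0, "claw": 1}
  ]
}}

```text
time: 20.8
ee_pos: [0.5498, -0.1854, 0.0665]
eef_rot: [-3.141, 0.0, 0.043]
contact_force: [-0.1, -0.9, 0.2]
gripper_width: 0.0004
grasp_force: 0.0
```

Call:
{"name": "jog_arm", "arguments": {
  "series": [
    {"wx": 0, "wy": 0, "wz": 0, "dx": -0.006, "dy": 0, "dz": 0, "claw": 1},
    {"wx": 0, "wy": 0, "wz": 0, "dx": -0.01, "dy": 0, "dz": 0, "claw": 1},
    {"wx": 0, "wy": 0, "wz": 0, "dx": -0.01, "dy": 0, "dz": 0, "claw": 1}
  ]
}}

```text
time: 21.1
ee_pos: [0.5484, -0.1855, 0.0666]
eef_rot: [-3.142, 0.0, 0.043]
contact_force: [-0.3, -0.2, -0.2]
gripper_width: -0.0005
grasp_force: 0.3
```

Call:
{"name": "jog_arm", "arguments": {
  "series": [
    {"wx": 0, "wy": 0, "wz": 0, "dx": -0.006, "dy": 0, "dz": 0, "claw": 1},
    {"wx": 0, "wy": 0, "wz": 0, "dx": -0.013, "dy": 0, "dz": 0, "claw": 1},
    {"wx": 0, "wy": 0, "wz": 0, "dx": -0.013, "dy": 0, "dz": 0, "claw": 1}
  ]
}}

```text
time: 21.4
ee_pos: [0.5463, -0.1855, 0.0666]
eef_rot: [-3.142, 0.0, 0.043]
contact_force: [0.4, 0.2, 0.3]
gripper_width: 0.0
grasp_force: 0.1
```

Call:
{"name": "jog_arm", "arguments": {
  "series": [
    {"wx": 0, "wy": 0, "wz": 0, "dx": -0.006, "dy": 0, "dz": 0, "claw": 1},
    {"wx": 0, "wy": 0, "wz": 0, "dx": -0.013, "dy": 0, "dz": 0, "claw": 1},
    {"wx": 0, "wy": 0, "wz": 0, "dx": -0.013, "dy": 0, "dz": 0, "claw": 1}
  ]
}}

```text
time: 21.7
ee_pos: [0.5445, -0.1855, 0.0666]
eef_rot: [3.142, -0.0, 0.043]
contact_force: [2.0, -0.4, -0.1]
gripper_width: 0.0
grasp_force: 0.7
```

Call:
{"name": "jog_arm", "arguments": {
  "series": [
    {"wx": 0, "wy": 0, "wz": 0, "dx": -0.006, "dy": 0, "dz": 0, "claw": 1},
    {"wx": 0, "wy": 0, "wz": 0, "dx": -0.01, "dy": 0, "dz": 0, "claw": 1},
    {"wx": 0, "wy": 0, "wz": 0, "dx": -0.01, "dy": 0, "dz": 0, "claw": 1}
  ]
}}

```text
time: 22.0
ee_pos: [0.5445, -0.1855, 0.0668]
eef_rot: [3.141, -0.003, 0.043]
contact_force: [12.5, -2.6, -8.7]
gripper_width: -0.0001
grasp_force: 5.8
```

Run:
```python
from h import *
st()
c=cap('scene')
print([(round(x['p'],2),np.round(x['point'],3).tolist()) for x in cams.spot_point('cover_bar',c)[:1]])
```

```text
{'time': 22.0, 'ee_pos': [0.544, -0.185, 0.067], 'eef_rot': [3.141, -0.003, 0.043], 'joints': [0.36, 0.538, -0.108, 1.861, 0.081, 0.744, -1.32], 'contact_force': [12.549, -2.625, -8.743], 'gripper_width': -0.0, 'grasp_force': 5.847}
[(0.77, [0.524, -0.184, 0.069])]
```

The cover has hit its stop: the force rose to 12.5 N with no movement. Backing off and lifting away.

Call:
{"name": "jog_arm", "arguments": {
  "series": [
    {"wx": 0, "wy": 0, "wz": 0, "dx": 0.03, "dy": 0, "dz": 0, "claw": 1},
    {"wx": 0, "wy": 0, "wz": 0, "dx": 0.08, "dy": 0, "dz": 0, "claw": 1},
    {"wx": 0, "wy": 0, "wz": 0, "dx": 0.08, "dy": 0, "dz": 0.2, "claw": 1},
    {"wx": 0, "wy": 0, "wz": 0, "dx": 0.08, "dy": 0, "dz": 0.5, "claw": 1},
    {"wx": 0, "wy": 0, "wz": 0, "dx": 0, "dy": 0, "dz": 0.9, "claw": 1},
    {"wx": 0, "wy": 0, "wz": 0, "dx": -0.4, "dy": 0, "dz": 1, "claw": 1},
    {"wx": 0, "wy": 0, "wz": 0, "dx": -0.8, "dy": 0, "dz": 1, "claw": 1},
    {"wx": 0, "wy": 0, "wz": 0, "dx": -0.8, "dy": 0, "dz": 1, "claw": 1}
  ]
}}

```text
time: 22.9
ee_pos: [0.4203, -0.1856, 0.2173]
eef_rot: [3.141, 0.0, 0.042]
contact_force: [0.4, 0.3, -0.5]
gripper_width: 0.0002
grasp_force: 0.0
```

Run:
```python
from h import *
st()
c=cap('scene','s9.png')
print([(round(x['p'],2),np.round(x['point'],3).tolist()) for x in cams.spot_point('cover_bar',c)[:1]])
```

```text
{'time': 22.9, 'ee_pos': [0.42, -0.186, 0.217], 'eef_rot': [3.141, 0.0, 0.042], 'joints': [0.45, 0.139, -0.111, 2.021, 0.019, 0.982, -1.198], 'contact_force': [0.386, 0.255, -0.537], 'gripper_width': 0.0, 'grasp_force': 0.0}
[(0.81, [0.525, -0.183, 0.073])]
```

View pics/s9.png

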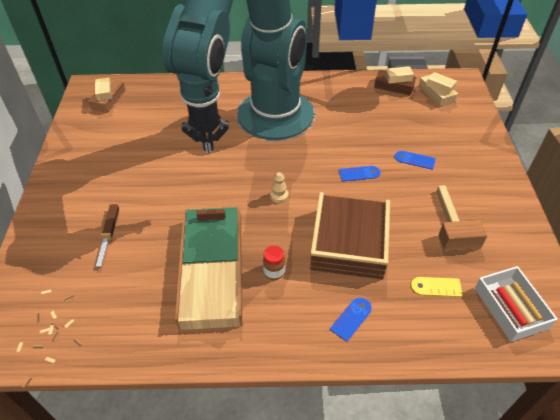

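The cover is shut flush, with its near edge at row 209. The board is empty, and the pot (274,262), figure (279,187), mallet and gouge are where they were.

```bash
python3 -c "
from cell import r
print(r.job_done())"
```

```text
the job is handed in; nothing more can be done
None
```

The template lies flat on the floor of the case, the cover is pushed fully shut against its stop, and the pot, figure, mallet and gouge were left where they were; the job was handed in at about 23 s, and no verdict came back.

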